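# Load the drilling jig and hold its spring guide at the mark

### The job

Lay the two loose aluminium discs side by side in the drilling jig, one flat in each square pocket, while its spring-return guide plate is still home. Then pull the guide plate out over the discs by its black handle until its red pointer line is level with the red marker clip on the runner, and keep holding it there against the spring: you finish while still holding the handle, with the discs still in their pockets. Leave the sheet-metal cover, the screwdriver and the blue bin where they are.

Things in the scene. Friction and masses are not known exactly. Their poses are not given: they have to be found in the camera images.
- jig: Fixed drilling jig: blue base 250 (x) x 212 (y) x 20 mm, spanning x -100 to 150 mm from its origin on the bench, z up, -x end towards the robot (plus yaw). Runners along x at |y| 85 to 105 mm, up to 52 mm above the bench. Pockets in the -x half; the guide plate parks over the +x half and is pulled along -x. Black spring reel (top 67 mm up) at the +x end.
- pocket0 (a point): Centre of the floor of the left (+y) pocket, 20 mm above the bench, at (-50, 38, 20) mm in the jig: a dark square, 70 x 70 mm inside, with blue lips 6 mm wide and only 3 mm high. Pockets are 76 mm apart, so fingers find room beside a disc along the jig's x axis (before and behind it), not between the pockets.
- pocket1 (a point): Centre of the floor of the right (-y) pocket, the same as the other, at (-50, -38, 20) mm in the jig.
- guide (a joint): Pull-out of the guide plate in m: 0 home, growing along the jig's -x, end stop 0.125. A spring draws it home: 3 N at home plus 50 N per m (7 to 8.5 N at the clip); it snaps back if let go. Aluminium plate 87 (x) x 194 (y) x 5 mm, underside 42 and top 47 mm above the bench, passing 6 mm over seated discs. At home it covers x 28 to 115 mm of the jig.
- handle_top (a point): Middle of the top of the guide's black upright handle, 87 mm above the bench: a block 16 mm thick (jig's x), 44 mm wide (y), 40 mm tall, standing on the plate (top 47 mm above the bench); pinch it from above across its 16 mm. Moves with the guide; at home it is at (55, 0, 87) mm in the jig.
- pointer (a point): Outer end of the red pointer line painted on the guide plate's left (+y) edge, 47 mm above the bench. It moves with the guide; home position in the jig is (40, 96, 47) mm. It is level with the marker when both have the same x in the jig.
- mark: Red marker clip fixed on the left runner: 12 (along the runner) x 16 x 12 mm, a white line across its middle. Origin at the centre of its underside, 52 mm above the bench; axes as the jig's. Its place varies: 78 to 105 mm of pull-out. The pointer line must end within the clip's 12 mm width.
- disc_a: Aluminium disc with a small dark centre dot, 60 mm across, 16 mm thick, about 0.12 kg, lying flat on the bench. Origin at the centre of its underside. Either disc may go into either pocket.
- disc_b: The other disc, identical.
- cover: Bystander: folded sheet-metal cover (a hat section), 110 x 110 mm, 45 mm high, loose. Origin at the middle of its underside. Not to be moved.
- screwdriver: Bystander: screwdriver with a red handle lying on the bench, handle to its -x. Origin under its middle. Not to be moved.
- bin: Bystander: open blue bin 130 x 100 x 60 mm, loose. Origin at the centre of its underside. Not to be moved.
Not all that is in view belongs to the job. Leave any yellow look-alike of the disc_a alone. What is shaped like the disc_b but yellow is not meant.

How it is judged:
On the way:
1. both discs lie flat, one in each pocket, let go, with the guide still home (((horizontal distance between disc_a and pocket0 below 0.0085 m and z of disc_a in the frame of jig between 0.017 and 0.0225 m and angle between each of disc_a, disc_b's own z axis and vertical below 0.06 rad and horizontal distance between disc_b and pocket1 below 0.0085 m and z of disc_b in the frame of jig between 0.017 and 0.0225 m) or (horizontal distance between disc_a and pocket1 below 0.0085 m and z of disc_a in the frame of jig between 0.017 and 0.0225 m and angle between each of disc_a, disc_b's own z axis and vertical below 0.06 rad and horizontal distance between disc_b and pocket0 below 0.0085 m and z of disc_b in the frame of jig between 0.017 and 0.0225 m)) and value of joint guide below 0.012 m and contact force between each of disc_a, disc_b and the fingers below 0.3 N), for 0.2 s.
At the end, for the whole second after the job is handed in: A disc flat and at rest in each pocket (centre within 8.5 mm of the pocket's, within 2.5 mm of its floor, tilt under 0.06 rad); pointer within 6 mm of the clip's middle along the jig, still, held by the fingers (over 3 N), no loose thing touching the guide (((horizontal distance between disc_a and pocket0 below 0.0085 m and z of disc_a in the frame of jig between 0.017 and 0.0225 m and angle between each of disc_a, disc_b's own z axis and vertical below 0.06 rad and horizontal distance between disc_b and pocket1 below 0.0085 m and z of disc_b in the frame of jig between 0.017 and 0.0225 m) or (horizontal distance between disc_a and pocket1 below 0.0085 m and z of disc_a in the frame of jig between 0.017 and 0.0225 m and angle between each of disc_a, disc_b's own z axis and vertical below 0.06 rad and horizontal distance between disc_b and pocket0 below 0.0085 m and z of disc_b in the frame of jig between 0.017 and 0.0225 m)) and x of pointer in the frame of mark between -0.006 and 0.006 m and velocity of joint guide between -0.01 and 0.01 m/s and contact force between the fingers and guide above 3 N and contact force between guide and disc_a below 0.3 N and contact force between guide and disc_b below 0.3 N and contact force between guide and cover below 0.3 N and contact force between guide and screwdriver below 0.3 N and contact force between guide and bin below 0.3 N and linear speed of each of disc_a, disc_b below 0.02 m/s); the arm keeps its last pose, push and grip.
It fails at once if the sheet-metal cover is moved by more than 30 mm (distance of cover from where it was at the start of the episode above 0.03 m).
It fails at once if the screwdriver is moved by more than 30 mm (distance of screwdriver from where it was at the start of the episode above 0.03 m).
It fails at once if the blue bin is moved by more than 30 mm (distance of bin from where it was at the start of the episode above 0.03 m).
It also fails if it takes over 58 s, if anything falls off the work surface, if the arm or the gripper's body presses on something with over 40 N, if the wrist force passes 120 N, or if a joint passes its speed limit or range.

### The arm

A 7-joint arm with a two-finger parallel gripper is mounted at the origin on the work surface. World frame = base frame: x ahead of the robot, y to its left, z up, the work surface at z = 0. Lengths are in m, angles in rad, forces in N, time in s.
With the tool pointing down it reaches from about 0.4 to 0.875 m from the base axis. Payload 4.4 kg.
Tool frame: the origin (TCP) lies on the front face of the gripper's body, between the roots of the fingers; the fingertips stand 73 mm ahead of it and the grasp point (between the pads) lies 54 mm ahead of it; z points along the fingers, y is the line along which they close (so a half turn about z gives the same grasp; the last joint's range is limited). The gripper opens to 85 mm and grips with 20 to 120 N. Pads are 22 mm wide; open, the fingers measure 114 mm over their backs; the gripper's body (76 mm by 85 mm) begins 54 mm behind the grasp point. The pads swing forward as they close: fully open they stand 13 mm farther back than shut.
Start: joints at [1.183, 0.628, 0.038, 1.517, -0.027, 0.996, -0.02], TCP at [0.206, -0.617, 0.304] pointing down, gripper open.
Joint ranges: [-3.06, 3.06], [-0.37, 2.12], [-1.25, 1.32], [0.18, 2.47], [-1.1, 4.24], [0.23, 1.98], [-2.94, 2.94]. Speed limits (rad/s): [2.57, 2.57, 3.14, 3.14, 3.14, 3.14, 3.14].

### API

Orientations are given as a unit quaternion [x, y, z, w].
In Python, from plant import * gives the robot as it stands.
- The arm moves only by the tool carry_out, never from a script. Its argument "rows" is text: rows parted by semicolons, each of 7 numbers parted by spaces: the shift along the world's x, y, z scaled (see below), then the turn, a rotation vector about the world's x, y, z scaled (see below), then the gripper's target within -1 to 1 (fully open at 1, half-way at 0, shut at -1). In form: dx dy dz rx ry rz claw; .... A call has 1 to 12 rows; each row is the pose to reach, as a shift and turn from the pose commanded when the call began; what a row does not reach only later rows make up. The controller multiplies each number of a shift by 100 mm and each number of a turn by 30 degrees. A row lasts 1/10 s, in which the tool goes at most 50 mm and 8.59 degrees, less where a joint would pass 70% of its speed; a pose out of reach is approached as far as the arm can. A call with a number of a shift or a turn outside -1 to 1 is refused whole. A call with a gripper value outside its range is refused whole. The fingers move at their own pace and stop on an object; "force" is the grip in N (left out, the last holds). Time passes only in rows, so rows that repeat a pose let the fingers close. It gives the time, the measured TCP pose, the force, the opening and the grip force at its end, in the units of the state.
- get_obs(): the state, without advancing time (a new reading comes with each control period).
- camera(name): name is "scene" or "top" or "wrist"; returns (picture, depth): 400x640x3 uint8, red, green, blue; 400x640 float32, m along the optical axis (not along the pixel's ray), 0 where there is no reading.
- camera_params(name): a dict with "vertical_fov" (degrees; the focal length in pixels is half the picture's height over the tangent of half this angle, whatever the lens; pixels are square), "cx", "cy" (the principal point, pixels), "extrinsics" (4x4, takes a point from world to camera coordinates). Camera axes: x right, y up, looking along -z (the intrinsics and any distortion apply to the point x, -y, -z); pixel columns grow to the right and rows downward; lengths in m; the calibration is good to about 2 mm. A picture is of the moment at which its call begins: read the wrist's pose just before it. camera_params takes no time and is no camera call; for the wrist camera it gives the pose at the moment of the call.
- sign_off(): hands the job in; it is judged then, once.
The state is a dict: "clock": time; "q": joint angles; "joint_velocities": joint speeds; "tau": joint torques, N m; "tool_pos": TCP position; "tool_rot": TCP orientation; "ft_force": force on the tool from outside, world axes, zero at the start; "ft_torque": the same for the moment, N m; "opening": opening from 0.0 (shut) to 1.0 (fully open); "grasp_force": force on a finger pad.
Only numpy, scipy, OpenCV 4.12 (cv2) and the standard library are available. Lean on these libraries where they do the work, as an engineer would, in place of code of your own. Each camera call takes 0.05 s, during which the arm holds its last target. There are 200 camera calls.

## Working session

There is one attempt and no reset: what is moved stays moved. The work goes in short steps, Python scripts to look and compute and a tool call to move; the robot and the scene stay as the last step left them, time stands still between calls to the robot, and variables do not carry over. Pictures are saved under pics/ and viewed, at most 10 in all, crops included, and the job is handed in when it is done.

Besides the shell and the picture viewer there is one more tool, called as a command line: name --argument value ..., lists and objects as JSON in quotes. carry_out: Moves the arm, as the interface text tells. Shifts and turns lie within -1 to 1; 1 stands for 100 mm of shift or 30 degrees of turn. Its arguments: {"type":"object","properties":{"rows":{"type":"string"},"force":{"type":"number"}},"required":["rows"]}

```bash
mkdir -p pics; cat > h.py <<'E'
from plant import *
import numpy as np, cv2
def K(p,h=400): return h/2/np.tan(np.radians(p["vertical_fov"])/2)
def ray(p,u,v):
    f=K(p); E=np.array(p["extrinsics"]); d=np.array([(u-p["cx"])/f,-(v-p["cy"])/f,-1.])
    R=E[:3,:3]; return -R.T@E[:3,3], R.T@d
def onplane(p,u,v,z):
    c,d=ray(p,u,v); return c+d*(z-c[2])/d[2]
def proj(p,X):
    E=np.array(p["extrinsics"]); c=E[:3,:3]@np.array(X)+E[:3,3]; f=K(p)
    return p["cx"]+f*c[0]/-c[2], p["cy"]+f*c[1]/c[2]
E
python3 - <<'E'
from h import *
for n in ("top","scene"):
    im,d=camera(n); np.savez(n+"0.npz",im=im,d=d); cv2.imwrite(f"pics/{n}0.png",im[...,::-1])
    print({k:(np.round(v,3).tolist() if k=="extrinsics" else v) for k,v in camera_params(n).items()})
print(get_obs())
E
```

```text
{'vertical_fov': 46.75560418835063, 'cx': 321.52732473707835, 'cy': 200.3802420063309, 'extrinsics': [[-0.002, -1.0, 0.0, 0.005], [0.985, -0.001, 0.171, -0.568], [-0.171, 0.001, 0.985, -1.294], [0.0, 0.0, 0.0, 1.0]]}
{'vertical_fov': 50.54985622441039, 'cx': 319.8391156091213, 'cy': 198.57477661478643, 'extrinsics': [[-0.872, 0.49, 0.007, 0.461], [-0.387, -0.697, 0.604, 0.162], [0.3, 0.524, 0.797, -1.512], [0.0, 0.0, 0.0, 1.0]]}
{'clock': 0.1, 'q': array([ 1.18319104,  0.62925397,  0.0384426 ,  1.51819925, -0.02700638,
        0.99632342, -0.0199906 ]), 'joint_velocities': array([ 0.0001309 , -0.00106445, -0.0001707 , -0.00242005, -0.00037024,
       -0.00037976,  0.00098942]), 'tau': array([ 2.77262530e-03, -5.64538407e+01,  1.23061717e+00, -1.93974119e+01,
        1.13212253e-02,  5.48226977e-03, -1.55745880e-05]), 'tool_pos': array([ 0.20548646, -0.61623311,  0.30310268]), 'tool_rot': array([ 9.87081992e-01,  1.60213756e-01, -1.37797960e-04, -8.21653685e-04]), 'ft_force': array([0.66188198, 0.20738642, 0.28352912]), 'ft_torque': array([ 0.02458335, -0.06983608,  0.03673786]), 'grasp_force': 0.0, 'opening': 0.9990600290772089}
```

View pics/top0.png

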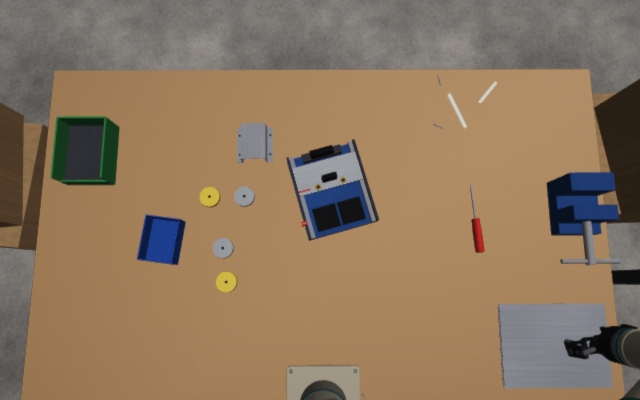

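View pics/scene0.png

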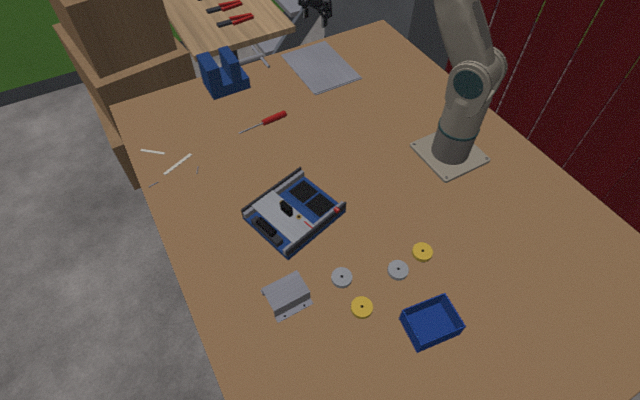

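Top view: the grey discs are at (244,196) and (223,248). The look-alikes are yellow discs at (209,197) and (226,282). The cover is at (255,142), the bin at (161,240) and the screwdriver at (477,220). In the jig, the pockets are at (327,217) and (351,211), the handle at (329,177), the red pointer at about (304,191) and the clip at (304,224). The scene view agrees: grey discs at (342,277) and (398,270). I choose the two grey ones with dark dots, and the crop below checks that.

```bash
python3 - <<'E'
from h import *
z=np.load("top0.npz"); im=z["im"]; p=camera_params("top")
hsv=cv2.cvtColor(im,cv2.COLOR_RGB2HSV); H,S,V=[hsv[...,i].astype(int) for i in range(3)]
def comps(m,box,amin=5):
    u0,v0,u1,v1=box; mm=np.zeros_like(m,np.uint8); mm[v0:v1,u0:u1]=m[v0:v1,u0:u1]
    n,l,s,c=cv2.connectedComponentsWithStats(mm)
    return [(l==i,s[i,4],c[i]) for i in range(1,n) if s[i,4]>=amin]
g=(S<50)&(V>90)
for m,a,c in comps(g,(195,180,262,300),60):
    cs,_=cv2.findContours(m.astype(np.uint8),0,1); (u,v),r=cv2.minEnclosingCircle(max(cs,key=cv2.contourArea))
    print("disc",a,c,(u,v),r,onplane(p,*c,0.013)[:2],onplane(p,u,v,0.013)[:2])
for m,a,c in comps((V<60)&(S<150),(300,190,380,240),30):
    cs,_=cv2.findContours(m.astype(np.uint8),0,1); print("dark",a,c,cv2.minAreaRect(max(cs,key=cv2.contourArea)),onplane(p,*c,0.02)[:2])
for m,a,c in comps(((H<8)|(H>172))&(S>120)&(V>90),(285,140,390,245),3):
    print("red",a,c,onplane(p,*c,0.047),onplane(p,*c,0.062))
for m,a,c in comps((V<60),(310,165,345,190),10): print("handle",a,c,onplane(p,*c,0.08))
c=im[120:260,190:390]; cv2.imwrite("pics/c1.png",cv2.resize(c,(800,560),interpolation=cv2.INTER_CUBIC)[...,::-1])
E
```

```text
disc 312 [243.86538462 195.79166667] (243.96609497070312, 195.690673828125) 10.119071960449219 [0.58845618 0.23620581] [0.58876242 0.23591332]
disc 327 [222.53211009 247.55963303] (222.6999969482422, 247.5) 10.31223201751709 [0.43434533 0.29453089] [0.43451882 0.29404511]
dark 71 [372.3943662  204.74647887] ((372.4152526855469, 204.72146606445312), (31.320669174194336, 2.2045087814331055), 73.0724868774414) [ 0.559633   -0.14636716]
dark 521 [350.77735125 210.14587332] ((350.75469970703125, 210.14151000976562), (22.66448974609375, 23.076570510864258), 74.05460357666016) [ 0.54355946 -0.08214106]
dark 528 [326.09280303 217.21212121] ((326.05657958984375, 217.19810485839844), (22.939210891723633, 23.076570510864258), 74.05460357666016) [ 0.52260601 -0.00911051]
red 9 [305.         190.11111111] [0.59879704 0.0524727  0.047     ] [0.59585382 0.05193651 0.062     ]
red 23 [303.60869565 222.95652174] [0.502332   0.05604663 0.047     ] [0.50048055 0.05547    0.062     ]
handle 103 [329.00970874 176.65048544] [ 0.63144514 -0.01720391  0.08      ]
```

View pics/c1.png

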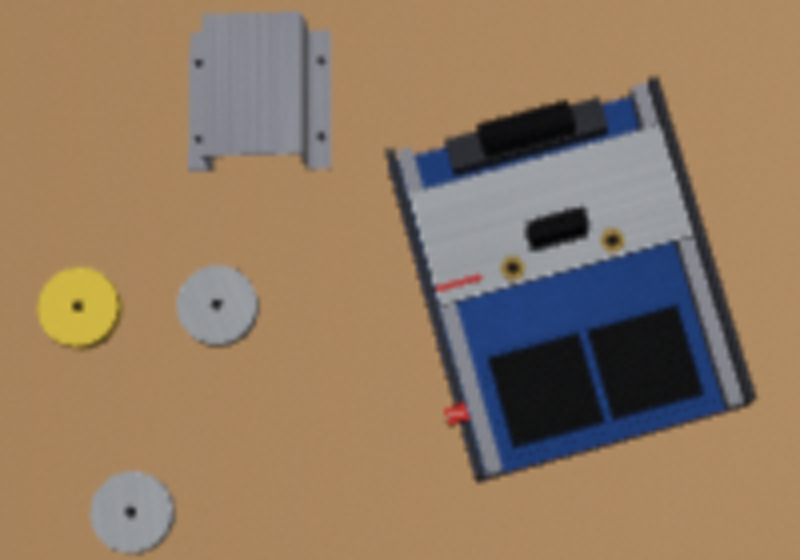

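The crop confirms it: two grey discs with dots at crop (217,305) and (131,512), and the red clip at crop (456,413). The jig's yaw is about 16° and its origin is at about (0.581,-0.032). I'll go over the jig with the fingers along the jig's x axis.

carry_out --rows "0.5 0.95 0 0 0 0.73 1;0.5 0.95 0 0 0 0.73 1;0.5 0.95 0 0 0 0.73 1;0.5 0.95 0 0 0 0.73 1" --force 40

```text
clock: 0.5
tool_pos: [0.2571, -0.5198, 0.3039]
tool_rot: [0.938, 0.347, 0.001, -0.001]
ft_force: [-0.4, -0.5, -0.1]
opening: 0.997
grasp_force: 0.0
```

carry_out --rows "0.5 0.95 0 0 0 0.73 1;0.5 0.95 0 0 0 0.73 1;0.5 0.95 0 0 0 0.73 1;0.5 0.95 0 0 0 0.73 1"

```text
clock: 0.9
tool_pos: [0.306, -0.4265, 0.304]
tool_rot: [0.856, 0.517, 0.0, 0.0]
ft_force: [-0.6, -0.6, -0.9]
opening: 1.0
grasp_force: 0.0
```

carry_out --rows "0.5 0.95 0 0 0 0.73 1;0.5 0.95 0 0 0 0.73 1;0.5 0.95 0 0 0 0.73 1;0.5 0.95 0 0 0 0.73 1"

```text
clock: 1.3
tool_pos: [0.3558, -0.3325, 0.3039]
tool_rot: [0.743, 0.669, -0.0, 0.0]
ft_force: [-0.3, -1.1, 0.4]
opening: 0.995
grasp_force: 0.0
```

carry_out --rows "0.5 0.95 0 0 0 0.73 1;0.5 0.95 0 0 0 0.73 1;0.5 0.95 0 0 0 0.73 1;0.5 0.95 0 0 0 0.73 1"

```text
clock: 1.7
tool_pos: [0.406, -0.2381, 0.3038]
tool_rot: [0.603, 0.797, -0.0, 0.0]
ft_force: [-0.3, -0.5, -0.5]
opening: 0.998
grasp_force: 0.0
```

carry_out --rows "0.5 0.95 0 0 0 0 1;0.5 0.95 0 0 0 0 1;0.5 0.95 0 0 0 0 1;0.5 0.95 0 0 0 0 1"

```text
clock: 2.1
tool_pos: [0.4561, -0.1431, 0.3037]
tool_rot: [0.603, 0.797, -0.0, 0.0]
ft_force: [-0.2, -0.4, -0.2]
opening: 1.001
grasp_force: 0.0
```

carry_out --rows "0.5 0.95 0 0 0 0 1;0.5 0.95 0 0 0 0 1;0.5 0.95 0 0 0 0 1;0.5 0.95 0 0 0 0 1;0.5 0.95 0 0 0 0 1"

```text
clock: 2.6
tool_pos: [0.5048, -0.0503, 0.3034]
tool_rot: [0.604, 0.797, -0.001, -0.0]
ft_force: [-0.4, 0.1, -0.3]
opening: 0.997
grasp_force: 0.0
```

```bash
python3 - <<'E'
from h import *
o=get_obs();print(o["clock"],o["tool_pos"],o["tool_rot"],o["q"])
p=camera_params("wrist");im,d=camera("wrist"); import pickle; pickle.dump((p,im,d),open("w1.pkl","wb")); cv2.imwrite("pics/w1.png",im[...,::-1])
print({k:(np.round(v,3).tolist() if k=="extrinsics" else v) for k,v in p.items()})
E
```

```text
2.6 [ 0.50477321 -0.05030884  0.30340072] [ 6.03946473e-01  7.97023617e-01 -1.41501620e-03 -9.54022829e-05] [ 0.3462104   0.45344835 -0.43150913  1.90068717  0.25093495  0.84201092
  0.05822363]
{'vertical_fov': 63.32253701585808, 'cx': 318.97004490558754, 'cy': 195.8976604517992, 'extrinsics': [[0.962, 0.271, -0.002, -0.471], [-0.259, 0.916, -0.305, 0.218], [-0.081, 0.294, 0.952, -0.324], [0.0, 0.0, 0.0, 1.0]]}
```

View pics/w1.png

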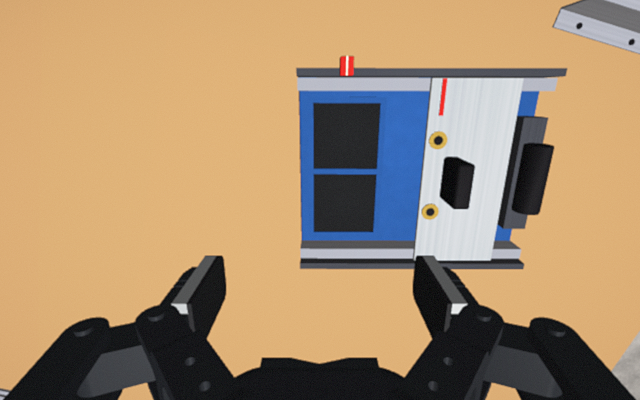

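Wrist view: pockets at about (347,135) and (345,203), clip with its white line at (347,66), pointer at (443,97), handle at (457,183), fingertips at about (215,258) and (425,258).

```bash
python3 - <<'E'
from h import *
import pickle
p,im,d=pickle.load(open("w1.pkl","rb"))
hsv=cv2.cvtColor(im,cv2.COLOR_RGB2HSV); H,S,V=[hsv[...,i].astype(int) for i in range(3)]
def comps(m,box,amin):
    u0,v0,u1,v1=box; mm=np.zeros(m.shape,np.uint8); mm[v0:v1,u0:u1]=m[v0:v1,u0:u1]
    n,l,s,c=cv2.connectedComponentsWithStats(mm); return [(l==i,s[i,4],c[i]) for i in range(1,n) if s[i,4]>=amin]
P=[]
for m,a,c in comps((V<70)&(S<140),(306,98,390,236),800):
    cs,_=cv2.findContours(m.astype(np.uint8),0,1); r=cv2.minAreaRect(max(cs,key=cv2.contourArea))
    w=[onplane(p,*q,0.02)[:2] for q in cv2.boxPoints(r)]; e=[np.linalg.norm(w[i]-w[i-1]) for i in range(4)]
    P.append(np.mean(w,0)); print("pocket",a,P[-1],np.round(e,4))
y=P[0]-P[1]; print("pitch",np.linalg.norm(y)); y/=np.linalg.norm(y); x=np.array([y[1],-y[0]]); O=(P[0]+P[1])/2+.05*x
print("yaw",np.degrees(np.arctan2(x[1],x[0])),"O",O)
J=lambda w:(np.dot(w[:2]-O,x),np.dot(w[:2]-O,y))
red=((H<8)|(H>172))&(S>120)&(V>80)
for m,a,c in comps(red,(330,50,460,125),15): print("red",a,c,J(onplane(p,*c,.047)),J(onplane(p,*c,.064)))
m=(V>200)&(S<60); 
for m,a,c in comps(m,(342,54,352,70),5): print("white",a,c,J(onplane(p,*c,.064)))
# fingertip points, via depth, tool frame
from scipy.spatial.transform import Rotation as R
o=get_obs(); T=R.from_quat(o["tool_rot"])
for u0,u1 in((150,240),(405,480)):
    pts=[]
    for v in range(250,330):
        for u in range(u0,u1):
            if d[v,u]>0 and d[v,u]<.27: c,r=ray(p,u,v); pts.append(T.inv().apply(c+r*d[v,u]-o["tool_pos"]))
    pts=np.array(pts); i=np.argsort(-pts[:,2])[:40]; print("tip",pts[i].mean(0),pts[i][:,2].max())
E
```

```text
pocket 4098 [ 0.52375618 -0.01287649] [0.0725 0.0676 0.0683 0.0677]
pocket 3370 [ 0.5442303  -0.08666687] [0.0672 0.0685 0.0672 0.0724]
pitch 0.07657813381449897
yaw 15.50737961502703 O [ 0.58217305 -0.03640356]
red 117 [342.55555556  65.73504274] (np.float64(-0.05792350862068587), np.float64(0.10757291459501464)) (np.float64(-0.05903862586347461), np.float64(0.10634586673032073))
red 113 [350.56637168  65.83185841] (np.float64(-0.05039992604112606), np.float64(0.10751965093481282)) (np.float64(-0.051905782969115875), np.float64(0.10629536933547186))
red 138 [442.60869565  95.97826087] (np.float64(0.03923274612079772), np.float64(0.0808508463325276)) (np.float64(0.033071787486416954), np.float64(0.08101161769230442))
white 28 [346.5  62.5] (np.float64(-0.05560837291354049), np.float64(0.10903210554057803))
tip [-0.00167604 -0.04377477  0.05777084] 0.058991235851155906
tip [-0.00093569  0.04174542  0.05784755] 0.05905698255979436
```

carry_out --rows "0.15 1 0 0 0 0 1;0.15 1 0 0 0 0 1;0.15 1 0 0 0 0 1"

```text
clock: 2.95
tool_pos: [0.521, 0.0589, 0.3045]
tool_rot: [0.599, 0.801, 0.002, -0.001]
ft_force: [-0.3, -0.1, -0.2]
opening: 1.001
grasp_force: 0.0
```

carry_out --rows "0.15 1 0 0 0 0 1;0.15 1 0 0 0 0 1;0.15 1 0 0 0 0 1;0.15 1 0 0 0 0 1;0.15 1 0 0 0 0 1"

```text
clock: 3.45
tool_pos: [0.5357, 0.1503, 0.3036]
tool_rot: [0.603, 0.798, -0.001, 0.0]
ft_force: [-0.2, -1.0, 0.1]
opening: 0.999
grasp_force: 0.0
```

```bash
cat > disc.py <<'E'
from h import *
def discs(z,name="wrist",vmax=255):
    o=get_obs(); p=camera_params(name); im,d=camera(name)
    hsv=cv2.cvtColor(im,cv2.COLOR_RGB2HSV)
    m=((hsv[...,1]<50)&(hsv[...,2]>90)).astype(np.uint8); m[vmax:]=0
    n,l,s,c=cv2.connectedComponentsWithStats(m)
    print(o["clock"],o["tool_pos"])
    for i in range(1,n):
        if s[i,4]<250: continue
        cs,_=cv2.findContours((l==i).astype(np.uint8),0,1); h=cv2.convexHull(max(cs,key=cv2.contourArea))[:,0]
        w=np.array([onplane(p,*q,z)[:2] for q in h]); (u,v),r=cv2.minEnclosingCircle((w*1000).astype(np.float32))
        print("px",c[i].round(),s[i,4],"world mm",round(u,1),round(v,1),"r",round(r,1), "mean",(w.min(0)+w.max(0))/2)
    return im
E
python3 -c "
from disc import *
im=discs(0.016)
cv2.imwrite('pics/w2.png',im[...,::-1])"
```

```text
3.45 [0.53572156 0.15029775 0.30357599]
px [261.  14.] 1639 world mm 436.6 285.9 r 29.8 mean [0.43629466 0.2793447 ]
px [389. 103.] 2557 world mm 588.5 232.3 r 30.2 mean [0.5886064  0.23265068]
px [529. 169.] 9519 world mm 757.8 206.5 r 85.6 mean [0.76080746 0.2065155 ]
```

carry_out --rows "0.53 0.84 -0.5 0 0 0 1;0.53 0.84 -1 0 0 0 1;0.53 0.84 -1 0 0 0 1;0.53 0.84 -1 0 0 0 1;0.53 0.84 -1 0 0 0 1;0.53 0.84 -1 0 0 0 1"

```text
clock: 4.1
tool_pos: [0.5894, 0.2353, 0.2054]
tool_rot: [0.603, 0.798, 0.0, 0.001]
ft_force: [0.8, -0.1, 0.1]
opening: 0.999
grasp_force: 0.0
```

```bash
python3 -c "
from h import *
o=get_obs();print(o['tool_pos'],o['tool_rot'],o['joint_velocities'].round(3),o['ft_force'])"
```

```text
[0.58942615 0.23532179 0.20535823] [6.02622211e-01 7.98026012e-01 3.43505541e-04 9.15179094e-04] [ 0.003 -0.022 -0.004 -0.004 -0.    -0.004 -0.001] [ 0.77448698 -0.1390371   0.09040584]
```

carry_out --rows "-0.01 -0.01 -0.3 0 0 0 1;-0.01 -0.01 -0.6 0 0 0 1;-0.01 -0.01 -0.85 0 0 0 1;-0.01 -0.01 -0.95 0 0 0 1;-0.01 -0.01 -0.95 0 0 0 1"

```text
clock: 4.6
tool_pos: [0.5877, 0.2351, 0.1094]
tool_rot: [0.602, 0.798, -0.0, 0.0]
ft_force: [-0.1, -0.2, 0.7]
opening: 0.998
grasp_force: 0.0
```

carry_out --rows "0 0 -0.2 0 0 0 1;0 0 -0.4 0 0 0 1;0 0 -0.4 0 0 0 1;0 0 -0.4 0 0 0 1"

```text
clock: 5.0
tool_pos: [0.5885, 0.2365, 0.0707]
tool_rot: [0.602, 0.799, 0.001, 0.001]
ft_force: [-0.1, 0.4, 0.1]
opening: 0.997
grasp_force: 0.0
```

carry_out --rows "0 0 0 0 0 0 -0.2;0 0 0 0 0 0 -0.2;0 0 0 0 0 0 -0.2;0 0 0 0 0 0 -0.2;0 0 0 0 0 0 -0.2" --force 40

```text
clock: 5.5
tool_pos: [0.5884, 0.2367, 0.0709]
tool_rot: [0.602, 0.799, 0.001, 0.001]
ft_force: [-1.3, 0.2, 6.7]
opening: 0.686
grasp_force: 41.8
```

carry_out --rows "0 0 0.3 0 0 0 -0.2;0 0 0.6 0 0 0 -0.2;0 0 1 0 0 0 -0.2;0 0 1 0 0 0 -0.2;0 0 1 0 0 0 -0.2"

```text
clock: 6.0
tool_pos: [0.5881, 0.2365, 0.1704]
tool_rot: [0.602, 0.799, 0.001, 0.001]
ft_force: [-0.8, -0.1, -2.8]
opening: 0.681
grasp_force: 44.1
```

```bash
python3 -c "
from disc import *
o=get_obs()
z=o['tool_pos'][2]-0.0709+.016
im=discs(z,vmax=400)
print(o['opening'],o['grasp_force'],o['ft_force'])
cv2.imwrite('pics/w3.png',im[...,::-1])"
```

```text
6.0 [0.58813227 0.23646976 0.17041219]
px [116.  61.] 7675 world mm 494.1 299.2 r 18.4 mean [0.49406855 0.29933203]
px [517. 232.] 2739 world mm 663.1 278.6 r 29.5 mean [0.66308298 0.27882672]
px [319. 280.] 12141 world mm 588.7 232.1 r 30.2 mean [0.58859451 0.23190516]
px [540. 299.] 9099 world mm 684.8 243.9 r 42.0 mean [0.68492574 0.24470304]
0.6814296766623273 44.11263406276703 [-0.77064318 -0.07661418 -2.81762158]
```

View pics/w3.png

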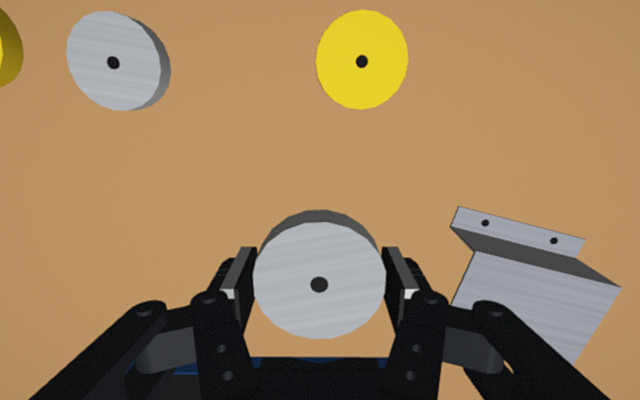

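Wrist view: disc A is held level at (319,285) between the pads. Disc B is at (118,60) and the yellow one at (362,60), both untouched. I'll carry A to the right pocket.

carry_out --rows "-0.11 -0.5 0.1 0 0 0 -0.2;-0.11 -0.8 0.1 0 0 0 -0.2;-0.11 -0.8 0.1 0 0 0 -0.2"

```text
clock: 6.35
tool_pos: [0.5759, 0.1487, 0.177]
tool_rot: [0.604, 0.797, -0.004, 0.0]
ft_force: [-0.0, -0.5, -1.3]
opening: 0.682
grasp_force: 44.1
```

carry_out --rows "-0.11 -0.5 0.1 0 0 0 -0.2;-0.11 -0.8 0.1 0 0 0 -0.2;-0.11 -0.8 0.1 0 0 0 -0.2"

```text
clock: 6.65
tool_pos: [0.5647, 0.0695, 0.1873]
tool_rot: [0.605, 0.796, -0.003, 0.0]
ft_force: [-0.5, 0.5, -1.0]
opening: 0.68
grasp_force: 44.1
```

carry_out --rows "-0.11 -0.5 0 0 0 0 -0.2;-0.11 -0.8 0 0 0 0 -0.2;-0.11 -0.8 0 0 0 0 -0.2"

```text
clock: 6.95
tool_pos: [0.5535, -0.0094, 0.1873]
tool_rot: [0.605, 0.797, -0.003, -0.0]
ft_force: [-0.3, -0.8, -2.0]
opening: 0.681
grasp_force: 44.1
```

carry_out --rows "-0.11 -0.4 0 0 0 0 -0.2;-0.11 -0.8 0 0 0 0 -0.2;-0.11 -0.8 0 0 0 0 -0.2;-0.11 -0.8 0 0 0 0 -0.2;-0.11 -0.8 0 0 0 0 -0.2"

```text
clock: 7.45
tool_pos: [0.5438, -0.0815, 0.1884]
tool_rot: [0.601, 0.799, 0.001, -0.001]
ft_force: [0.1, 0.1, -1.1]
opening: 0.683
grasp_force: 44.0
```

```bash
python3 -c "
from disc import *
o=get_obs()
p=camera_params('wrist')
im=discs(o['tool_pos'][2]-0.0709+.016,vmax=400)
print(o['tool_pos'],o['grasp_force'])
hsv=cv2.cvtColor(im,cv2.COLOR_RGB2HSV)
m=((hsv[...,2]<70)&(hsv[...,1]<140)).astype(np.uint8); m[235:]=0
n,l,s,c=cv2.connectedComponentsWithStats(m)
for i in range(1,n):
    if s[i,4]<1500: continue
    cs,_=cv2.findContours((l==i).astype(np.uint8),0,1); r=cv2.minAreaRect(max(cs,key=cv2.contourArea))
    w=np.array([onplane(p,*q,0.02)[:2] for q in cv2.boxPoints(r)]); print(c[i],w.round(4).tolist(),w.mean(0))
cv2.imwrite('pics/w4.png',im[...,::-1])"
```

```text
7.45 [ 0.54377258 -0.08149337  0.18844384]
px [489. 118.] 40698 world mm 570.0 -21.5 r 91.5 mean [ 0.57016725 -0.01153979]
px [595. 142.] 3004 world mm 633.2 -2.8 r 35.2 mean [ 0.63277876 -0.00272757]
px [319. 275.] 13378 world mm 543.4 -83.6 r 32.6 mean [ 0.54466347 -0.08346795]
px [234. 273.] 564 world mm 509.0 -90.8 r 14.1 mean [ 0.50671936 -0.09080855]
px [404. 273.] 576 world mm 576.8 -71.1 r 14.0 mean [ 0.57785769 -0.07126825]
px [517. 299.] 932 world mm 631.4 -68.1 r 31.8 mean [ 0.63149197 -0.06825776]
[ 0.54377258 -0.08149337  0.18844384] 44.038758873939514
[318.03702612  97.11176586] [[0.4794, 0.0111], [0.5463, 0.0306], [0.569, -0.0356], [0.4957, -0.0569]] [ 0.52261916 -0.01269666]
[608.03638329 165.43353746] [[0.7373, -0.0411], [0.7139, 0.0424], [0.7536, 0.0445], [0.7819, -0.0398]] [0.74667064 0.00150619]
[494.76008698 169.45035033] [[0.6485, -0.0584], [0.6351, 0.0008], [0.6781, 0.0049], [0.695, -0.0546]] [ 0.66416821 -0.02681067]
[316.84815487 186.57773745] [[0.5003, -0.0634], [0.5671, -0.0439], [0.5844, -0.0953], [0.5131, -0.116]] [ 0.54125819 -0.07966056]
```

View pics/w4.png

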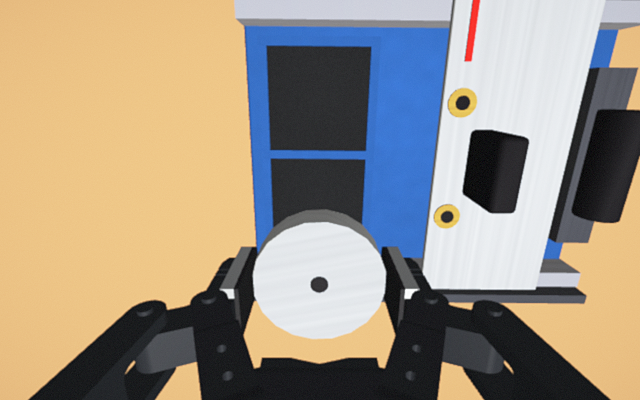

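Wrist view: the disc is at (319,285) over the right pocket, and the left pocket is at (318,97). I'm already aligned, so I'll go down.

carry_out --rows "0 0 -0.3 0 0 0 -0.2;0 0 -0.6 0 0 0 -0.2;0 0 -0.8 0 0 0 -0.2;0 0 -0.9 0 0 0 -0.2;0 0 -0.93 0 0 0 -0.2;0 0 -0.93 0 0 0 -0.2"

```text
clock: 8.1
tool_pos: [0.544, -0.0828, 0.0961]
tool_rot: [0.601, 0.799, 0.0, 0.0]
ft_force: [-0.1, 0.8, -1.8]
opening: 0.686
grasp_force: 44.1
```

carry_out --rows "0 0 -0.02 0 0 0 -0.2;0 0 -0.03 0 0 0 -0.2;0 0 -0.03 0 0 0 -0.2"

```text
clock: 8.4
tool_pos: [0.5439, -0.0838, 0.0934]
tool_rot: [0.602, 0.799, 0.0, 0.0]
ft_force: [0.0, -0.8, -1.1]
opening: 0.683
grasp_force: 44.1
```

carry_out --rows "0 0.02 -0.01 0 0 0 -0.2;0 0.02 -0.02 0 0 0 -0.2;0 0.02 -0.02 0 0 0 -0.2"

```text
clock: 8.7
tool_pos: [0.5438, -0.0813, 0.0911]
tool_rot: [0.601, 0.799, 0.0, 0.0]
ft_force: [0.3, -0.3, 0.2]
opening: 0.682
grasp_force: 44.9
```

carry_out --rows "0 0 0 0 0 0 0.5;0 0 0 0 0 0 1;0 0 0 0 0 0 1;0 0 0.3 0 0 0 1;0 0 0.7 0 0 0 1;0 0 1 0 0 0 1;0 0 1 0 0 0 1"

```text
clock: 9.4
tool_pos: [0.546, -0.0817, 0.1948]
tool_rot: [0.602, 0.799, 0.002, 0.003]
ft_force: [0.1, -0.3, -0.1]
opening: 1.003
grasp_force: 0.0
```

carry_out --rows "-0.55 0.5 0.3 0 0 0 1;-0.55 0.95 0.3 0 0 0 1;-0.55 0.95 0.3 0 0 0 1"

```text
clock: 9.7
tool_pos: [0.4867, 0.0173, 0.2214]
tool_rot: [0.6, 0.8, 0.001, -0.001]
ft_force: [0.1, -0.3, 0.5]
opening: 1.001
grasp_force: 0.0
```

carry_out --rows "-0.55 0.5 0 0 0 0 1;-0.55 0.95 0 0 0 0 1;-0.55 0.95 0 0 0 0 1"

```text
clock: 10.0
tool_pos: [0.4313, 0.1129, 0.2208]
tool_rot: [0.599, 0.801, 0.001, -0.001]
ft_force: [1.3, 0.5, 0.2]
opening: 1.001
grasp_force: 0.0
```

carry_out --rows "0 0.5 0 0 0 0 1;0 0.95 0 0 0 0 1;0 0.95 0 0 0 0 1;0 0.95 0 0 0 0 1;0 0.95 0 0 0 0 1"

```text
clock: 10.5
tool_pos: [0.4333, 0.2019, 0.2203]
tool_rot: [0.602, 0.798, -0.001, -0.0]
ft_force: [0.5, -0.4, -0.4]
opening: 1.001
grasp_force: 0.0
```

```bash
python3 -c "
from disc import *
im=discs(0.016,vmax=400)
cv2.imwrite('pics/w5.png',im[...,::-1])
im=discs(0.036,'top',vmax=300)
cv2.imwrite('pics/t5.png',im[...,::-1])"
```

```text
10.5 [0.43329498 0.20188681 0.22029973]
px [353.  79.] 4555 world mm 434.5 291.3 r 29.9 mean [0.43454592 0.29131209]
px [620. 211.] 724 world mm 703.4 252.1 r 22.7 mean [0.70338613 0.25192168]
px [624. 286.] 1996 world mm 756.1 196.1 r 48.4 mean [0.75604435 0.19552463]
px [566. 293.] 300 world mm 702.7 164.6 r 20.5 mean [0.70271411 0.16393469]
px [501. 392.] 420 world mm 691.4 27.1 r 18.8 mean [0.69252346 0.02565442]
10.55 [0.43352171 0.20157464 0.22043342]
px [310.  38.] 47831 world mm 1161.9 9.5 r 1013.9 mean [1.00755591 0.00943311]
px [254. 142.] 1236 world mm 742.8 205.0 r 75.7 mean [0.74702765 0.20479109]
px [329. 177.] 2110 world mm 605.5 -25.3 r 156.8 mean [ 0.60677162 -0.02517097]
px [351. 209.] 321 world mm 544.5 -81.5 r 30.2 mean [ 0.54463127 -0.0817996 ]
px [223. 232.] 2106 world mm 457.4 286.6 r 118.0 mean [0.48156237 0.2865516 ]
px [618. 245.] 1774 world mm 444.4 -839.1 r 98.3 mean [ 0.43897146 -0.83985604]
px [ 16. 273.] 1697 world mm 361.9 881.1 r 88.5 mean [0.36194552 0.87957759]
px [261. 278.] 2260 world mm 327.7 166.0 r 100.4 mean [0.35360917 0.16841129]
px [627. 292.] 387 world mm 307.8 -860.1 r 41.2 mean [ 0.30676601 -0.86065781]
```

Disc A is seated, within about 1 mm of the pocket in the same camera. Next is disc B.

carry_out --rows "0.01 0.5 -0.1 0 0 0 1;0.01 0.9 -0.5 0 0 0 1;0.01 0.9 -0.9 0 0 0 1;0.01 0.9 -0.9 0 0 0 1;0.01 0.9 -0.9 0 0 0 1;0.01 0.9 -0.9 0 0 0 1"

```text
clock: 11.2
tool_pos: [0.4358, 0.2923, 0.1327]
tool_rot: [0.602, 0.798, 0.001, 0.001]
ft_force: [0.8, -1.0, -0.2]
opening: 0.998
grasp_force: 0.0
```

carry_out --rows "-0.01 -0.01 -0.3 0 0 0 1;-0.01 -0.01 -0.5 0 0 0 1;-0.01 -0.01 -0.61 0 0 0 1;-0.01 -0.01 -0.61 0 0 0 1;-0.01 -0.01 -0.61 0 0 0 1"

```text
clock: 11.7
tool_pos: [0.4344, 0.2925, 0.0713]
tool_rot: [0.602, 0.799, 0.001, 0.0]
ft_force: [0.5, -0.7, -0.5]
opening: 1.003
grasp_force: 0.0
```

carry_out --rows "0 0 0 0 0 0 -0.2;0 0 0 0 0 0 -0.2;0 0 0 0 0 0 -0.2;0 0 0 0 0 0 -0.2;0 0 0 0 0 0 -0.2"

```text
clock: 12.2
tool_pos: [0.4342, 0.2927, 0.0713]
tool_rot: [0.602, 0.799, 0.001, 0.0]
ft_force: [-0.4, -0.9, 7.6]
opening: 0.686
grasp_force: 41.3
```

carry_out --rows "0 0 0.3 0 0 0 -0.2;0 0 0.6 0 0 0 -0.2;0 0 1 0 0 0 -0.2;0 0 1 0 0 0 -0.2;0 0 1 0 0 0 -0.2"

```text
clock: 12.7
tool_pos: [0.4341, 0.2923, 0.1709]
tool_rot: [0.602, 0.799, 0.001, 0.0]
ft_force: [0.2, 0.1, -2.0]
opening: 0.682
grasp_force: 44.4
```

```bash
python3 -c "
from disc import *
o=get_obs()
im=discs(o['tool_pos'][2]-0.0709+.016,vmax=400)
cv2.imwrite('pics/w6.png',im[...,::-1])"
```

```text
12.7 [0.43406026 0.29233757 0.17088049]
px [319. 274.] 12268 world mm 433.8 290.8 r 30.1 mean [0.43371356 0.29058451]
px [615. 324.] 903 world mm 575.1 304.7 r 14.4 mean [0.57499299 0.30513031]
px [628. 385.] 744 world mm 600.5 275.4 r 12.6 mean [0.60217391 0.27503322]
```

carry_out --rows "0.22 -0.4 0.2 0 0 0 -0.2;0.22 -0.76 0.2 0 0 0 -0.2;0.22 -0.76 0.2 0 0 0 -0.2"

```text
clock: 13.05
tool_pos: [0.4553, 0.2095, 0.1882]
tool_rot: [0.604, 0.797, -0.004, 0.001]
ft_force: [-0.2, -0.4, -1.1]
opening: 0.684
grasp_force: 44.4
```

carry_out --rows "0.22 -0.4 0 0 0 0 -0.2;0.22 -0.76 0 0 0 0 -0.2;0.22 -0.76 0 0 0 0 -0.2"

```text
clock: 13.35
tool_pos: [0.4766, 0.1338, 0.1878]
tool_rot: [0.605, 0.796, -0.004, -0.0]
ft_force: [-0.7, 0.3, -2.0]
opening: 0.684
grasp_force: 44.3
```

carry_out --rows "0.22 -0.4 0 0 0 0 -0.2;0.22 -0.76 0 0 0 0 -0.2;0.22 -0.76 0 0 0 0 -0.2"

```text
clock: 13.65
tool_pos: [0.4985, 0.0583, 0.1879]
tool_rot: [0.605, 0.796, -0.004, -0.001]
ft_force: [-1.3, 0.1, -0.8]
opening: 0.679
grasp_force: 44.3
```

carry_out --rows "0.23 -0.4 0 0 0 0 -0.2;0.23 -0.76 0 0 0 0 -0.2;0.23 -0.76 0 0 0 0 -0.2;0.23 -0.76 0 0 0 0 -0.2;0.23 -0.76 0 0 0 0 -0.2"

```text
clock: 14.15
tool_pos: [0.522, -0.0099, 0.1893]
tool_rot: [0.601, 0.799, 0.0, -0.001]
ft_force: [-0.0, 0.6, -1.7]
opening: 0.685
grasp_force: 44.3
```

carry_out --rows "0.02 0 -0.3 0 0 0 -0.2;0.02 0 -0.6 0 0 0 -0.2;0.02 0 -0.8 0 0 0 -0.2;0.02 0 -0.9 0 0 0 -0.2;0.02 0 -0.95 0 0 0 -0.2;0.02 0 -0.95 0 0 0 -0.2"

```text
clock: 14.75
tool_pos: [0.5246, -0.0108, 0.0948]
tool_rot: [0.601, 0.799, 0.0, -0.0]
ft_force: [0.1, -0.6, -1.4]
opening: 0.685
grasp_force: 44.4
```

carry_out --rows "-0.01 0 -0.02 0 0 0 -0.2;-0.01 0 -0.035 0 0 0 -0.2;-0.01 0 -0.035 0 0 0 -0.2;-0.01 0 -0.035 0 0 0 -0.2"

```text
clock: 15.15
tool_pos: [0.5238, -0.0118, 0.0918]
tool_rot: [0.602, 0.799, 0.0, 0.0]
ft_force: [0.1, -0.6, -0.9]
opening: 0.678
grasp_force: 44.4
```

carry_out --rows "0 0 0 0 0 0 0.5;0 0 0 0 0 0 1;0 0 0 0 0 0 1;0 0 0.3 0 0 0 1;0 0 0.7 0 0 0 1;0 0 1 0 0 0 1;0 0 1 0 0 0 1"

```text
clock: 15.85
tool_pos: [0.5258, -0.0114, 0.1952]
tool_rot: [0.602, 0.799, 0.002, 0.003]
ft_force: [0.3, -0.1, -0.5]
opening: 0.999
grasp_force: 0.0
```

carry_out --rows "-0.3 -0.4 0.9 0 0 0 1;-0.3 -0.8 0.9 0 0 0 1;-0.3 -0.8 0.9 0 0 0 1;-0.3 -0.8 0.9 0 0 0 1;-0.3 -0.8 0.9 0 0 0 1"

```text
clock: 16.35
tool_pos: [0.4933, -0.0919, 0.2811]
tool_rot: [0.602, 0.798, 0.0, -0.0]
ft_force: [-0.7, 0.9, -0.5]
opening: 0.994
grasp_force: 0.0
```

```bash
python3 -c "
from disc import *
im=discs(0.036,vmax=300)
cv2.imwrite('pics/w7.png',im[...,::-1])"
```

```text
16.35 [ 0.49334334 -0.09193519  0.28107352]
px [487. 126.] 22083 world mm 607.5 -29.1 r 161.2 mean [ 0.60754784 -0.02944205]
px [374. 102.] 3350 world mm 523.4 -13.4 r 30.3 mean [ 0.5235284  -0.01335312]
px [370. 180.] 2704 world mm 544.1 -85.5 r 30.4 mean [ 0.54421787 -0.08552321]
```

View pics/w7.png

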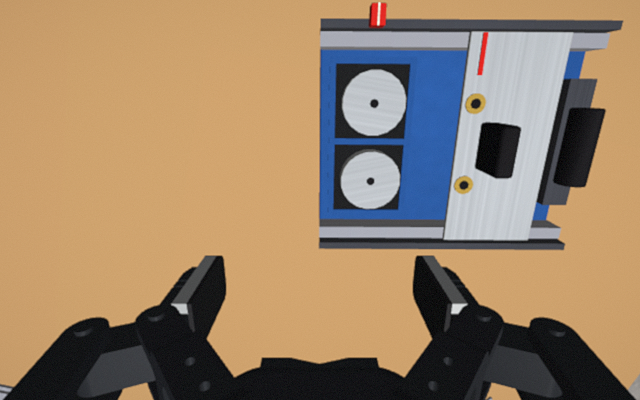

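Both discs lie flat and centred at (374,102) and (370,180). The clip is at (378,14), the pointer at (483,53) and the handle at (497,150), so the guide is still home. Next I'll go to the handle with the fingers half open.

carry_out --rows "0.7 0.36 -0.4 0 0 0 0;0.7 0.36 -0.4 0 0 0 0;0.7 0.36 -0.4 0 0 0 0;0.7 0.36 -0.4 0 0 0 0"

```text
clock: 16.8
tool_pos: [0.563, -0.0534, 0.2396]
tool_rot: [0.6, 0.8, -0.001, -0.002]
ft_force: [-0.1, -0.2, -0.1]
opening: 0.498
grasp_force: 0.0
```

carry_out --rows "0.71 0.36 -0.3 0 0 0 0;0.71 0.36 -0.3 0 0 0 0;0.71 0.36 -0.3 0 0 0 0;0.71 0.36 -0.3 0 0 0 0;0.71 0.36 -0.3 0 0 0 0"

```text
clock: 17.3
tool_pos: [0.6333, -0.0206, 0.2117]
tool_rot: [0.602, 0.799, -0.001, -0.0]
ft_force: [-0.3, 0.3, 0.3]
opening: 0.5
grasp_force: 0.0
```

```bash
python3 -c "
from h import *
o=get_obs();print(o['tool_pos'],o['opening'])
p=camera_params('wrist');im,d=camera('wrist');cv2.imwrite('pics/w8.png',im[...,::-1])
for x,y in ((-8,-22),(8,-22),(8,22),(-8,22)):
    a=np.radians(16); X=np.array([.6346,-.0204])+[np.cos(a)*x/1e3-np.sin(a)*y/1e3,np.sin(a)*x/1e3+np.cos(a)*y/1e3]
    print(proj(p,[*X,.087]))"
```

```text
[ 0.63329231 -0.02064826  0.21166283] 0.5002909673551514
(np.float64(310.44899179470013), np.float64(247.63036978338266))
(np.float64(334.42835573340227), np.float64(247.66459108386752))
(np.float64(335.5232833087555), np.float64(184.1168391511609))
(np.float64(309.96291767592805), np.float64(184.08346063056894))
```

View pics/w8.png

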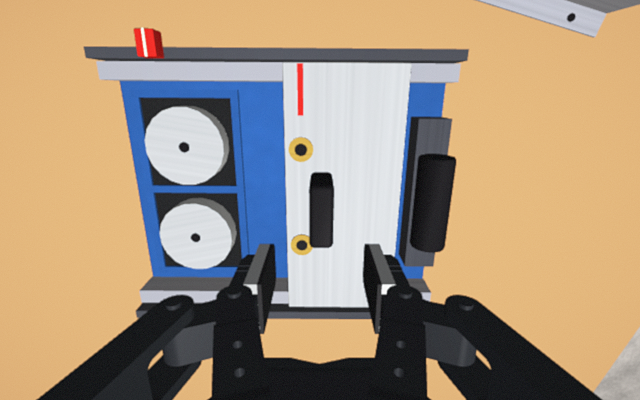

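The handle top appears at (310–333, 175–247), as predicted, and it is centred between the fingers. I'll descend and pinch it.

carry_out --rows "0.01 0.01 -0.3 0 0 0 0;0.01 0.01 -0.6 0 0 0 0;0.01 0.01 -0.8 0 0 0 0;0.01 0.01 -0.84 0 0 0 0;0.01 0.01 -0.84 0 0 0 0"

```text
clock: 17.85
tool_pos: [0.6351, -0.0193, 0.1277]
tool_rot: [0.602, 0.799, -0.0, -0.0]
ft_force: [0.2, 0.4, 0.5]
opening: 0.499
grasp_force: 0.0
```

carry_out --rows "0 0 0 0 0 0 -0.5;0 0 0 0 0 0 -1;0 0 0 0 0 0 -1;0 0 0 0 0 0 -1;0 0 0 0 0 0 -1" --force 60

```text
clock: 18.35
tool_pos: [0.6344, -0.0194, 0.1291]
tool_rot: [0.602, 0.798, -0.001, -0.0]
ft_force: [-5.3, -2.3, 6.8]
opening: 0.177
grasp_force: 60.3
```

carry_out --rows "-0.1 -0.03 0 0 0 0 -1;-0.25 -0.07 0 0 0 0 -1;-0.4 -0.115 0 0 0 0 -1;-0.55 -0.16 0 0 0 0 -1;-0.7 -0.2 0 0 0 0 -1;-0.82 -0.235 0 0 0 0 -1;-0.82 -0.235 0 0 0 0 -1;-0.82 -0.235 0 0 0 0 -1;-0.82 -0.235 0 0 0 0 -1"

```text
clock: 19.25
tool_pos: [0.5567, -0.0411, 0.1291]
tool_rot: [0.602, 0.799, 0.003, 0.002]
ft_force: [5.6, 2.6, 2.6]
opening: 0.179
grasp_force: 60.6
```

```bash
cat > m.py <<'E'
from h import *
o=get_obs();print(o['clock'],o['tool_pos'],o['opening'],o['grasp_force'],o['ft_force'])
a=np.radians(15.9); x=np.array([np.cos(a),np.sin(a)]); y=np.array([-x[1],x[0]]); O=np.array([.5817,-.0356])
print("pull by tool",-(o['tool_pos'][:2]-[.6344,-.0194])@x)
J=lambda w:(round((w[:2]-O)@x*1e3,1),round((w[:2]-O)@y*1e3,1))
for n in ("wrist","top"):
    p=camera_params(n); im,d=camera(n); cv2.imwrite(f"pics/m_{n}_{o['clock']:.2f}.png",im[...,::-1])
    hsv=cv2.cvtColor(im,cv2.COLOR_RGB2HSV).astype(int)
    m=(((hsv[...,0]<8)|(hsv[...,0]>172))&(hsv[...,1]>110)&(hsv[...,2]>80)).astype(np.uint8)
    nn,l,s,c=cv2.connectedComponentsWithStats(m)
    for i in range(1,nn):
        w=onplane(p,*c[i],.047)
        if s[i,4]>3 and np.linalg.norm(w[:2]-O)<.16: print(n,s[i,:],c[i].round(1),"z47",J(w),"z64",J(onplane(p,*c[i],.064)))
E
python3 m.py
```

```text
19.25 [ 0.5566933  -0.04114933  0.12907769] 0.1792081092583175 60.57656228542328 [5.5658965  2.59919723 2.64656527]
pull by tool 0.08069217369923185
wrist [ 226    0   38   42 1280] [245.6  20.5] z47 (np.float64(-57.1), np.float64(106.9)) z64 (np.float64(-53.8), np.float64(103.7))
wrist [281  49  10  81 689] [285.9  88.2] z47 (np.float64(-40.9), np.float64(79.9)) z64 (np.float64(-39.4), np.float64(79.7))
top [307 215  10   4  12] [311.8 216.3] z47 (np.float64(-39.2), np.float64(82.1)) z64 (np.float64(-41.5), np.float64(82.4))
top [301 220   6   6  25] [303.8 222.8] z47 (np.float64(-50.8), np.float64(109.3)) z64 (np.float64(-53.0), np.float64(109.3))
```

carry_out --rows "-0.06 -0.02 0 0 0 0 -1;-0.13 -0.04 0 0 0 0 -1;-0.13 -0.04 0 0 0 0 -1;-0.13 -0.04 0 0 0 0 -1;-0.13 -0.04 0 0 0 0 -1;-0.13 -0.04 0 0 0 0 -1"

```text
clock: 19.95
tool_pos: [0.544, -0.0447, 0.1291]
tool_rot: [0.602, 0.799, 0.003, 0.002]
ft_force: [6.0, 3.0, 2.2]
opening: 0.173
grasp_force: 60.6
```

```bash
python3 m.py; f=$(ls -t pics/m_wrist*|head -1); python3 -c "
import cv2;im=cv2.imread('$f');cv2.imwrite('pics/fin.png',cv2.resize(im[0:240,120:440],(800,600),interpolation=2))"
```

```text
19.95 [ 0.54404699 -0.04471841  0.1290886 ] 0.17286843786826675 60.57128548622131 [6.04930032 2.99007393 2.18528861]
pull by tool 0.09383243528792008
wrist [ 262    0   34   43 1203] [279.1  20.9] z47 (np.float64(-56.1), np.float64(106.9)) z64 (np.float64(-54.3), np.float64(103.7))
wrist [281  49  10  81 687] [285.9  88.2] z47 (np.float64(-53.9), np.float64(79.9)) z64 (np.float64(-52.4), np.float64(79.7))
top [308 219  11   4  13] [313.1 220.6] z47 (np.float64(-52.2), np.float64(81.8)) z64 (np.float64(-54.4), np.float64(82.1))
top [301 220   6   6  26] [303.8 222.8] z47 (np.float64(-51.1), np.float64(109.2)) z64 (np.float64(-53.3), np.float64(109.2))
```

View pics/fin.png

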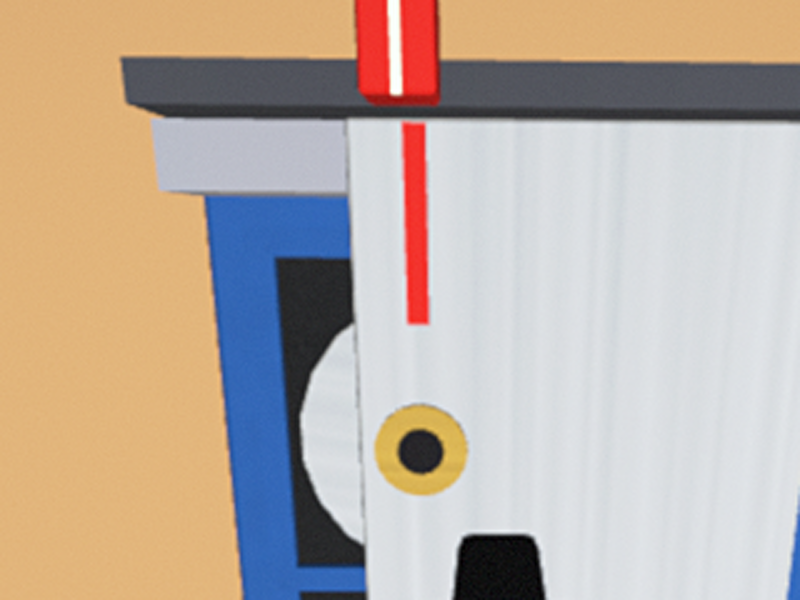

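The red pointer (crop x≈413) lines up with the clip's white line (x≈396) to about 1 mm in both cameras, and the grip is 60 N. Handing in.

```bash
python3 -c "
from plant import *
o=get_obs();print(abs(o['joint_velocities']).max());print(sign_off())"
```

```text
0.002178757832211437
the job is handed in; nothing more can be done
None
```

I handed the job in after about 20 s of robot time, with both discs flat in their pockets, the pointer about 1 mm from the clip's middle, and the gripper still holding the handle at 60 N; the verdict was not shown.

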